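Set out rinsed jars and plates to dry

ROBOT

A 6-joint arm with a two-finger parallel gripper is mounted at the origin on the work surface. World frame = base frame: x ahead of the robot, y to its left, z up, the work surface at z = 0. Lengths are in m, angles in rad, forces in N, time in s.
With the tool pointing down it reaches from about 0.35 to 1 m from the base axis. Payload 7.1 kg.
Tool frame: the origin (TCP) lies midway between the tips of the shut fingers; the grasp point (between the pads) lies 19 mm behind it; z points along the fingers, x is the direction in which the jaws open and shut, and the axes are right-handed (so a half turn about z gives the same grasp; the last joint's range is limited). The gripper opens to 85 mm and grips with 20 to 120 N. Pads are 22 mm wide; open, the fingers measure 114 mm over their backs; the gripper's body (76 mm by 85 mm) begins 54 mm behind the grasp point. The pads swing forward as they close: fully open they stand 13 mm farther back than shut.
Start: joints at [-1.245, 0.423, 1.63, -0, 1.089, -0.019], TCP at [0.211, -0.588, 0.231] pointing down, gripper open.
Joint ranges: [-3, 3], [-0.9, 2.11], [0.09, 2.58], [-1.31, 4.45], [0.11, 2.69], [-2.54, 2.54]. Speed limits (rad/s): [2.39, 2.39, 3.01, 3.14, 3.14, 3.14].

INTERFACE

Orientations are given as a 3x3 rotation matrix whose columns are the frame's x, y, z axes.
In Python, from rig import env gives the robot as it stands. Calls block until the motion is done:
- env.movep(position, orientation): joint-space move of the TCP to a pose.
- env.move_linear(position, speed=0.15, frame=None): straight line of the TCP; frame=None keeps the orientation; speed is the mean speed in m/s.
- env.set_joints(angles): joint-space move.
- env.move_gripper(opening, newtons=None): opening from 0.0 (shut) to 1.0 (fully open); newtons is the grip in N (None keeps the last); returns when the fingers have stopped.
- env.dwell(seconds).
- env.inverse_kinematics(position, orientation): joint angles nearest the present ones, or None.
- env.sense(): the state.
- env.snapshot(name): name is "scene" or "side" or "wrist"; returns a dict with "pixels" (480x640x3 uint8, red, green, blue), "depth" (480x640 float32, m along the optical axis (not along the pixel's ray), 0 where there is no reading), "fx", "fy", "cx", "cy" (pixels), "R" (3x3) and "t" (3): a world point X has camera coordinates R X + t; the wrist camera has in their place "T_tool_cam" (4x4, takes a point from camera to tool coordinates, whose origin is the TCP and whose axes are the tool frame's). Camera axes: x right, y down, z forward; pixel columns grow to the right and rows downward; lengths in m; the calibration is good to about 2 mm. A picture is of the moment at which its call begins: read the wrist's pose just before it.
A pose or a line that the arm cannot do raises env.PlanningError and nothing moves.
- env.hand_in(): hands the job in, once; it reports no verdict.
Trained networks look in the newest picture that a camera, given by its name, has taken for a name from the list of things; names that differ only in an ending like _2 or _b are one class to them, and where a whole thing is asked for, a point or a joint stands for the part that bears it (a point fixed in the world has none). Each returns a list of dicts, best first, with "p" (0 to 1); they miss things now and then, are a little off and sometimes report something else, mostly with a low value. They report only what shows in the picture. A call takes as long as a camera call. They do not tell look-alikes from the thing itself.
- env.silhouettes(camera, query): "pixels" (480x640 bool, what is visible of it) and "centre" ([row, column] in pixels, amid what is visible of it).
- env.place_of(camera, query): "centre" ([row, column] in pixels: a listed point, or the origin of a listed thing).
The state is a dict: "t": time; "joint_pos": joint angles; "joint_vel": joint speeds; "effort": joint torques, N m; "tool_pos": TCP position; "tool_rot": TCP orientation; "contact_force": force on the tool from outside, world axes, zero at the start; "torque": the same for the moment, N m; "width": opening from 0.0 (shut) to 1.0 (fully open).
Only numpy, scipy, OpenCV 4.12 (cv2) and the standard library are available. Lean on these libraries where they do the work, as an engineer would, in place of code of your own. Each camera call takes 0.05 s, during which the arm holds its last target.

TASK

Set the rinsed ware out to dry: turn every orange jar lying on the bench upside down over a drying peg of its own, mouth down with its rim resting on the base, and move every green plate from the blue draining stand upright into a free slot of the white rack, fully home, leaving the yellow plates there where they are. When all of it is in place, press the green button fully down to start the dryer and let go; leave everything else on the bench alone.

Things in the scene. Friction and masses are not known exactly. Their poses are not given: they have to be found in the camera images.
- jar1_center (a point): orange square hollow jar, 44 x 44 mm, 110 mm long, walls 3 mm (inside 38 x 38, 106 deep), 90 g; closed foot with black band, open mouth with white band. Starts lying on a flat side, mouth roughly to the robot's left or right. Point: its centre (22 mm up while lying). x axis: from foot to mouth; y, z: square to its sides. 2 or 3 are present; None at the start: absent.
- jar2_center (a point): orange square hollow jar, 44 x 44 mm, 110 mm long, walls 3 mm (inside 38 x 38, 106 deep), 90 g; closed foot with black band, open mouth with white band. Starts lying on a flat side, mouth roughly to the robot's left or right. Point: its centre (22 mm up while lying). x axis: from foot to mouth; y, z: square to its sides. 2 or 3 are present; None at the start: absent.
- jar3_center (a point): orange square hollow jar, 44 x 44 mm, 110 mm long, walls 3 mm (inside 38 x 38, 106 deep), 90 g; closed foot with black band, open mouth with white band. Starts lying on a flat side, mouth roughly to the robot's left or right. Point: its centre (22 mm up while lying). x axis: from foot to mouth; y, z: square to its sides. 2 or 3 are present; None at the start: absent.
- peg1_tip (a point): tip of one of three upright round steel pegs, 26 mm thick, domed, 130 mm apart in a row on a fixed white base (360 x 100 x 18 mm). Tip 90 mm above the bench, 72 mm above the base's top. A jar sits mouth down over a peg with its rim on the base: its centre is then 73 mm above the bench.
- peg2_tip (a point): tip of one of three upright round steel pegs, 26 mm thick, domed, 130 mm apart in a row on a fixed white base (360 x 100 x 18 mm). Tip 90 mm above the bench, 72 mm above the base's top. A jar sits mouth down over a peg with its rim on the base: its centre is then 73 mm above the bench.
- peg3_tip (a point): tip of one of three upright round steel pegs, 26 mm thick, domed, 130 mm apart in a row on a fixed white base (360 x 100 x 18 mm). Tip 90 mm above the bench, 72 mm above the base's top. A jar sits mouth down over a peg with its rim on the base: its centre is then 73 mm above the bench.
- plate1_center (a point): green plate, white strip along its top, 5 mm thick (x), 60 wide (y), 100 tall (z), 60 g; point: its centre. Starts upright in one of three slots (9 mm wide, 36 mm apart across the plates) of the fixed blue draining stand, lower edge 6 mm above the bench; the stand's walls reach 36 mm up. 2 or 3 are present; None at the start: absent.
- plate2_center (a point): green plate, white strip along its top, 5 mm thick (x), 60 wide (y), 100 tall (z), 60 g; point: its centre. Starts upright in one of three slots (9 mm wide, 36 mm apart across the plates) of the fixed blue draining stand, lower edge 6 mm above the bench; the stand's walls reach 36 mm up. 2 or 3 are present; None at the start: absent.
- plate3_center (a point): green plate, white strip along its top, 5 mm thick (x), 60 wide (y), 100 tall (z), 60 g; point: its centre. Starts upright in one of three slots (9 mm wide, 36 mm apart across the plates) of the fixed blue draining stand, lower edge 6 mm above the bench; the stand's walls reach 36 mm up. 2 or 3 are present; None at the start: absent.
- dry_rack_slot2 (a point): slot 2 of 7 in the fixed white drying rack; point: middle of the slot's floor, 6 mm above the bench. x: across the slots (24 mm apart), y: along the slot, z up. Slot 9 mm wide, 66 long, open-ended; dividers with rounded tops reach 37.5 mm above the bench. Free at the start; the slots on both sides of it hold yellow plates.
- dry_rack_slot4 (a point): slot 4 of 7 in the fixed white drying rack; point: middle of the slot's floor, 6 mm above the bench. x: across the slots (24 mm apart), y: along the slot, z up. Slot 9 mm wide, 66 long, open-ended; dividers with rounded tops reach 37.5 mm above the bench. Free at the start; the slots on both sides of it hold yellow plates.
- dry_rack_slot6 (a point): slot 6 of 7 in the fixed white drying rack; point: middle of the slot's floor, 6 mm above the bench. x: across the slots (24 mm apart), y: along the slot, z up. Slot 9 mm wide, 66 long, open-ended; dividers with rounded tops reach 37.5 mm above the bench. Free at the start; the slots on both sides of it hold yellow plates.
- old1_center (a point): yellow plate (5 x 60 x 100 mm) already standing in the white rack (slots 1, 3, 5 and 7); point: its centre. Leave it there.
- old2_center (a point): yellow plate (5 x 60 x 100 mm) already standing in the white rack (slots 1, 3, 5 and 7); point: its centre. Leave it there.
- old3_center (a point): yellow plate (5 x 60 x 100 mm) already standing in the white rack (slots 1, 3, 5 and 7); point: its centre. Leave it there.
- old4_center (a point): yellow plate (5 x 60 x 100 mm) already standing in the white rack (slots 1, 3, 5 and 7); point: its centre. Leave it there.
- start_top (a point): top of the green round push button, 32 mm across, on a fixed white box (80 x 70 mm, 60 mm high); it faces up. Press straight down.
- start (a joint): travel of that button: 0 released, 0.006 m fully down (about 5 N); springs back.
- beaker: white cup, 70 mm wide, 80 mm tall; origin: centre of its underside. A bystander: leave it alone.
- pen: blue pen, 120 mm long along its x, 16 mm high, lying; origin: centre of its underside. A bystander: leave it alone.
- timer: small white timer, 50 x 60 x 18 mm, lying flat; origin: centre of its underside. A bystander: leave it alone.
- reagent_jar: amber jar with a black lid, 64 mm thick, 90 mm tall; origin: centre of its underside. A bystander: leave it alone.
Things that resemble listed ones, but are neither listed nor needed, are in the scene too. Leave any turquoise look-alike of the part that bears jar1_center alone. Leave any pink look-alike of the part that bears plate3_center alone.

How it is judged:
By the outcome, as a careful person would: the job done as asked, in the order asked, and still so for the second after the job is handed in, with the robot touching nothing.
Of jar1, jar2, jar3 only 2 to 3 are there at a start; the rules pass over those that are not, and their reading is None.
Of plate1, plate2, plate3 only 2 to 3 are there at a start; the rules pass over those that are not, and their reading is None.
At some moment in a run one of jar1, jar2, jar3 may be knocked a few centimetres aside while the robot is not near it.
It also fails if it takes over 210 s, if anything falls off the work surface, if the arm or the gripper's body presses on something with over 40 N, if the wrist force passes 120 N, or if a joint passes its speed limit or range.

## Working session

There is one attempt and no reset: what is moved stays moved. The work goes in short steps, each a Python script; the robot and the scene stay as the last script left them, time stands still between calls to the robot, and variables do not carry over. Pictures are saved under pics/ and viewed, and the job is handed in when it is done.

```bash
ls; mkdir -p pics; python3 - <<'E'
from rig import env
import cv2,numpy as np
s=env.sense();print(s['t'],s['tool_pos'],s['width'])
for n in ("scene","side","wrist"):
    d=env.snapshot(n)
    cv2.imwrite(f"pics/{n}0.png",d["pixels"][:,:,::-1])
    if n!="wrist": print(n,d["fx"],d["cx"],d["cy"],(-d["R"].T@d["t"]).round(3),d["R"].round(2).tolist())
    else: print(d["T_tool_cam"].round(3))
E
```

```text
pics
0.0 [ 0.21107204 -0.58767063  0.23050534] 0.9997217664185148
scene 510.88502609107286 319.33006774528377 233.0986660507884 [1.091 0.66  1.113] [[-0.77, 0.64, 0.0], [0.49, 0.59, -0.64], [-0.41, -0.49, -0.77]]
side 444.8826091842364 324.7819544475265 237.69740078238962 [0.104 0.695 0.683] [[-0.82, -0.57, 0.02], [-0.36, 0.48, -0.8], [0.44, -0.66, -0.6]]
[[ 1.     0.001 -0.     0.   ]
 [-0.001  0.966  0.26  -0.065]
 [ 0.001 -0.26   0.966 -0.143]
 [ 0.     0.     0.     1.   ]]
```

View pics/scene0.png

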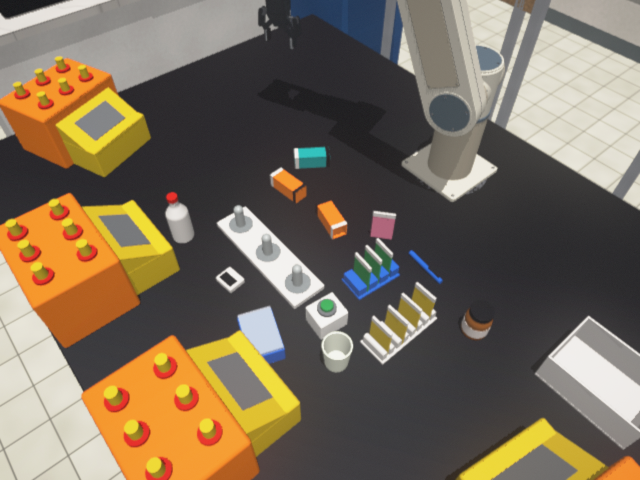

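View pics/side0.png

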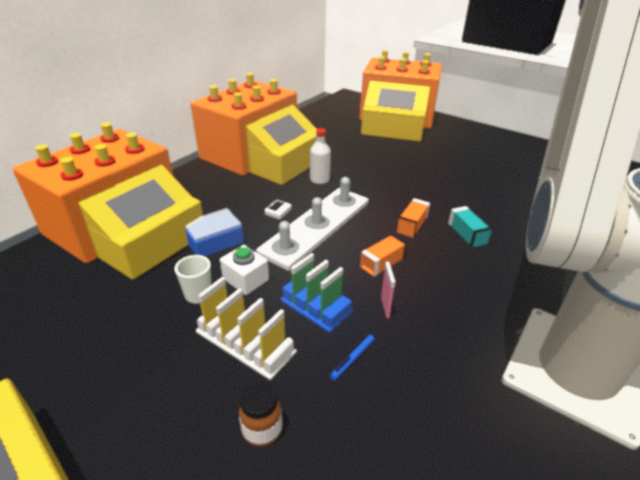

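View pics/wrist0.png

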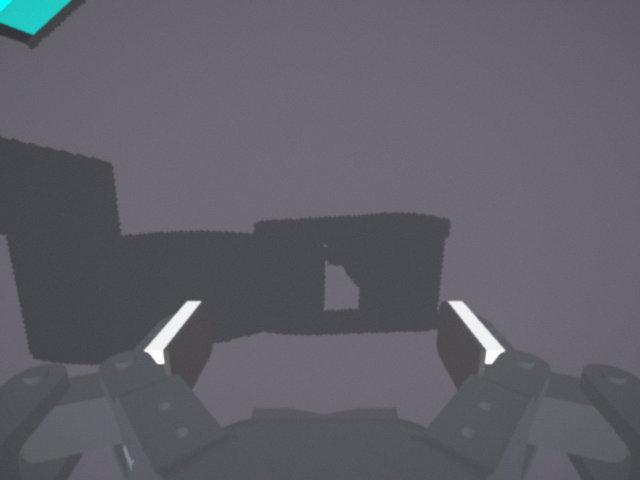

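Candidates in the scene image: the orange jars are at (288,184) and (332,219), with a turquoise look-alike at (310,158). The green plates are at (362,270), (374,262) and (386,253), with a pink look-alike at (383,223). The orange machines on the left are only background. Next I'll localize everything.

```bash
cat > h.py <<'E'
from rig import env
import cv2,numpy as np
def cloud(d,pose=None):
    z=d["depth"];v,u=np.mgrid[0:480,0:640]
    P=np.stack([(u-d["cx"])*z/d["fx"],(v-d["cy"])*z/d["fy"],z],-1)
    if "R" in d: W=(P-d["t"])@d["R"]
    else:
        T=d["T_tool_cam"];W=(P@T[:3,:3].T+T[:3,3])@pose[1].T+pose[0]
    W[z<=0]=np.nan
    return W
def snap(n):
    s=env.sense();d=env.snapshot(n)
    return d,cloud(d,(np.array(s["tool_pos"]),np.array(s["tool_rot"])))
def ray(d,c,zp):
    r=np.array([(c[1]-d["cx"])/d["fx"],(c[0]-d["cy"])/d["fy"],1]);o=-d["R"].T@d["t"];r=d["R"].T@r
    return o+r*(zp-o[2])/r[2]
def top(Ws,imgs,x0,x1,y0,y1,res=0.001):
    # up in image = +x, left = +y
    H=int((x1-x0)/res);Wd=int((y1-y0)/res);I=np.zeros((H,Wd,3),np.uint8);Z=np.full((H,Wd),-1.)
    for W,im in zip(Ws,imgs):
        p=W.reshape(-1,3);c=im.reshape(-1,3);k=~np.isnan(p[:,0]);p=p[k];c=c[k]
        r=((x1-p[:,0])/res).astype(int);q=((y1-p[:,1])/res).astype(int);k=(r>=0)&(r<H)&(q>=0)&(q<Wd)&(p[:,2]<.2)
        for a,b,z,cc in zip(r[k],q[k],p[k,2],c[k]):
            if z>Z[a,b]: Z[a,b]=z;I[a,b]=cc
    return I,Z
E
python3 - <<'E'
from h import *
for n in ("scene","side"):
    d,W=snap(n)
    for q,z in [("jar1_center",.022),("peg1_tip",.09),("plate1_center",.056),("dry_rack_slot2",.006),("old1_center",.056),("start_top",.065),("beaker",0),("timer",0),("reagent_jar",0),("pen",0)]:
        print(n,q,[(round(o["p"],2),np.round(o["centre"]).astype(int).tolist(),ray(d,o["centre"],z).round(3)[:2].tolist()) for o in env.place_of(n,q)])
    cv2.imwrite(f"pics/crop_{n}.png",cv2.resize(d["pixels"][140:370,190:460,::-1] if n=="scene" else d["pixels"][150:390,180:500,::-1],None,fx=2.4,fy=2.4,interpolation=cv2.INTER_CUBIC))
E
```

```text
scene jar1_center [(0.78, [160, 311], [0.332, -0.286]), (0.73, [217, 331], [0.438, -0.062])]
scene peg1_tip [(0.76, [206, 238], [0.649, -0.211]), (0.68, [234, 264], [0.653, -0.081]), (0.21, [301, 419], [0.494, 0.315])]
scene plate1_center [(0.76, [255, 381], [0.445, 0.144]), (0.55, [275, 363], [0.526, 0.161]), (0.22, [304, 328], [0.649, 0.171])]
scene dry_rack_slot2 [(0.83, [340, 382], [0.594, 0.306]), (0.68, [316, 416], [0.481, 0.312]), (0.68, [327, 399], [0.536, 0.307])]
scene old1_center [(0.66, [303, 421], [0.473, 0.311])]
scene start_top [(0.67, [307, 329], [0.657, 0.182]), (0.37, [282, 226], [0.805, -0.036])]
scene beaker [(0.95, [361, 336], [0.712, 0.276])]
scene timer [(0.6, [282, 229], [0.783, -0.074]), (0.38, [203, 238], [0.603, -0.295]), (0.26, [273, 363], [0.491, 0.129])]
scene reagent_jar [(0.67, [327, 474], [0.392, 0.423]), (0.52, [235, 266], [0.611, -0.142]), (0.15, [336, 378], [0.591, 0.292])]
scene pen [(0.52, [266, 423], [0.35, 0.216])]
side jar1_center [(0.92, [227, 469], [0.319, -0.29]), (0.63, [253, 383], [0.446, -0.062])]
side peg1_tip [(0.97, [182, 346], [0.634, -0.186])]
side plate1_center [(0.68, [293, 335], [0.444, 0.147])]
side dry_rack_slot2 [(0.78, [352, 263], [0.492, 0.314]), (0.34, [200, 317], [0.718, -0.177])]
side old1_center [(0.72, [339, 270], [0.473, 0.313]), (0.43, [327, 250], [0.518, 0.313])]
side start_top [(0.42, [251, 242], [0.677, 0.166])]
side beaker [(0.69, [296, 199], [0.704, 0.278]), (0.64, [253, 243], [0.73, 0.116])]
side timer [(0.66, [209, 276], [0.79, -0.079])]
side reagent_jar [(0.89, [428, 263], [0.394, 0.425])]
side pen [(0.88, [360, 356], [0.344, 0.222])]
```

View pics/crop_scene.png

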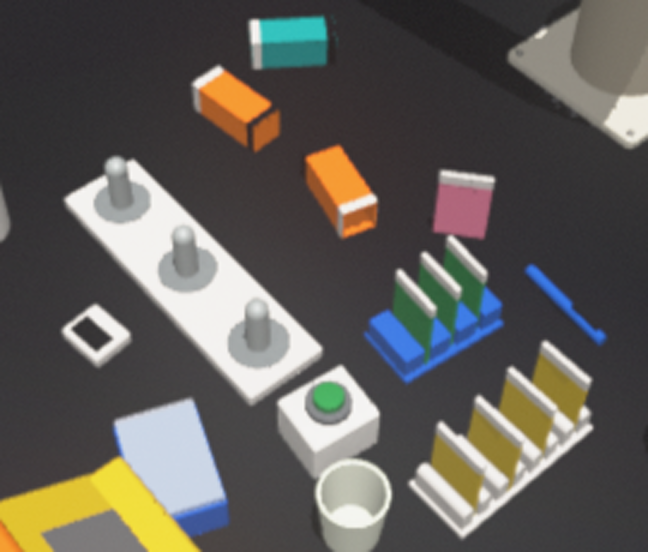

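View pics/crop_side.png

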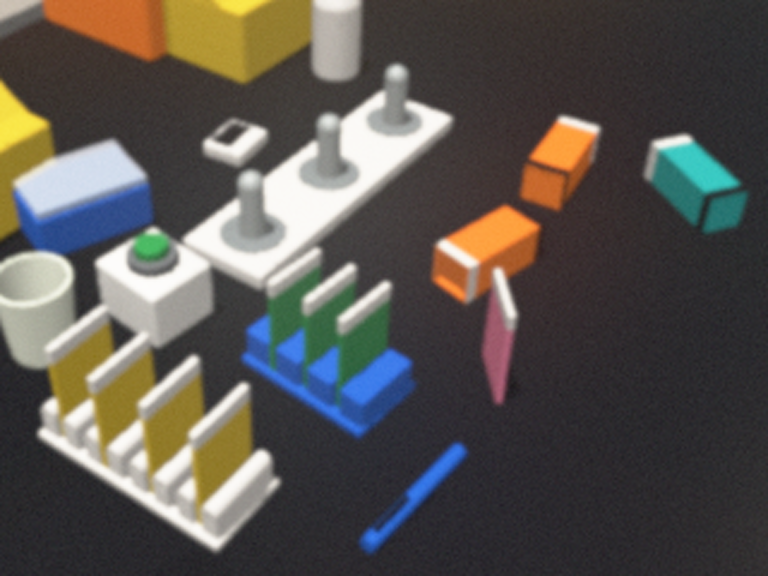

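The crops confirm it: two orange jars, three green plates in the stand, four yellow plates in the white rack, and turquoise and pink look-alikes. I'll fit exact poses from the depth data.

```bash
python3 - <<'E'
from h import *
D=[snap(n) for n in ("scene","side")]
I,Z=top([w for _,w in D],[d["pixels"] for d,_ in D],.28,.82,-.36,.40)
cv2.imwrite("pics/top0.png",I[:,:,::-1])
def rep(name,mask,W,zr):
    p=W[mask&(W[...,2]>zr[0])&(W[...,2]<zr[1])&(W[...,0]>.25)&(W[...,0]<.75)&(abs(W[...,1])<.4)]
    return p
for (d,W),n in zip(D,("scene","side")):
    hsv=cv2.cvtColor(d["pixels"],cv2.COLOR_RGB2HSV);h,s,v=[hsv[...,i].astype(int) for i in range(3)]
    inb=(W[...,0]>.28)&(W[...,0]<.75)&(abs(W[...,1])<.4)
    og=inb&(h>5)&(h<16)&(s>180)&(v>120)&(W[...,2]>.035)&(W[...,2]<.06)
    pk=inb&(h>150)&(s>60)&(v>90)&(W[...,2]>.0)
    gr=inb&(h>50)&(h<80)&(s>80)&(W[...,2]>.03)
    yl=inb&(h>18)&(h<30)&(s>120)&(W[...,2]>.035)&(W[...,1]>.2)
    for nm,m in (("jar",og),("pink",pk),("green",gr),("yel",yl)):
        c,lab,st,_=cv2.connectedComponentsWithStats(m.astype(np.uint8))
        for i in range(1,c):
            if st[i,4]<25: continue
            p=W[lab==i];q=p[:,:2].astype(np.float32);r=cv2.minAreaRect(q)
            print(n,nm,st[i,4],st[i,:4].tolist(),"mean",p.mean(0).round(3),"zmax",p[:,2].max().round(3),"rect",np.round(r[0],3),np.round(r[1],3),round(r[2],1))
E
```

```text
scene jar 99 [274, 171, 29, 21] mean [ 0.464 -0.235  0.041] zmax 0.049 rect [ 0.456 -0.241] [0.048 0.083] 5.2
scene jar 93 [317, 201, 27, 25] mean [ 0.445 -0.071  0.042] zmax 0.048 rect [ 0.442 -0.063] [0.085 0.047] 75.5
scene pink 438 [370, 216, 25, 24] mean [0.369 0.071 0.043] zmax 0.088 rect [0.366 0.049] [0.093 0.047] 84.9
scene green 168 [375, 244, 16, 27] mean [0.452 0.157 0.066] zmax 0.091 rect [0.452 0.153] [0.065 0.008] 84.6
scene green 168 [365, 251, 15, 27] mean [0.489 0.156 0.066] zmax 0.09 rect [0.488 0.153] [0.06  0.005] 84.6
scene green 200 [354, 259, 16, 27] mean [0.525 0.154 0.061] zmax 0.087 rect [0.524 0.152] [0.061 0.005] 84.6
scene green 126 [321, 299, 12, 13] mean [0.664 0.181 0.08 ] zmax 0.085 rect [0.661 0.178] [0.038 0.026] 49.6
scene yel 278 [412, 288, 23, 27] mean [0.471 0.312 0.063] zmax 0.092 rect [0.471 0.312] [0.009 0.062] 1.5
scene yel 270 [398, 299, 22, 28] mean [0.519 0.312 0.062] zmax 0.091 rect [0.519 0.311] [0.006 0.061] 1.5
scene yel 261 [385, 311, 22, 28] mean [0.567 0.316 0.062] zmax 0.089 rect [0.567 0.315] [0.06  0.006] 89.8
scene yel 245 [37
[... 354 characters left out ...]
.062  0.043] zmax 0.047 rect [ 0.441 -0.064] [0.085 0.049] 76.6
side pink 353 [381, 271, 14, 47] mean [0.364 0.074 0.041] zmax 0.085 rect [0.378 0.038] [0.028 0.132] 24.3
side green 131 [236, 247, 14, 12] mean [0.658 0.183 0.08 ] zmax 0.084 rect [0.67 0.17] [0.028 0.059] 43.8
side green 907 [291, 263, 51, 47] mean [0.481 0.158 0.063] zmax 0.089 rect [0.485 0.153] [0.062 0.083] 89.1
side yel 903 [200, 286, 44, 49] mean [0.585 0.318 0.065] zmax 0.09 rect [0.586 0.314] [0.062 0.057] 85.7
side yel 472 [240, 307, 25, 39] mean [0.514 0.314 0.063] zmax 0.089 rect [0.514 0.311] [0.062 0.006] 87.7
side yel 474 [261, 319, 24, 39] mean [0.466 0.313 0.062] zmax 0.09 rect [0.466 0.311] [0.062 0.004] 89.9
```

View pics/top0.png

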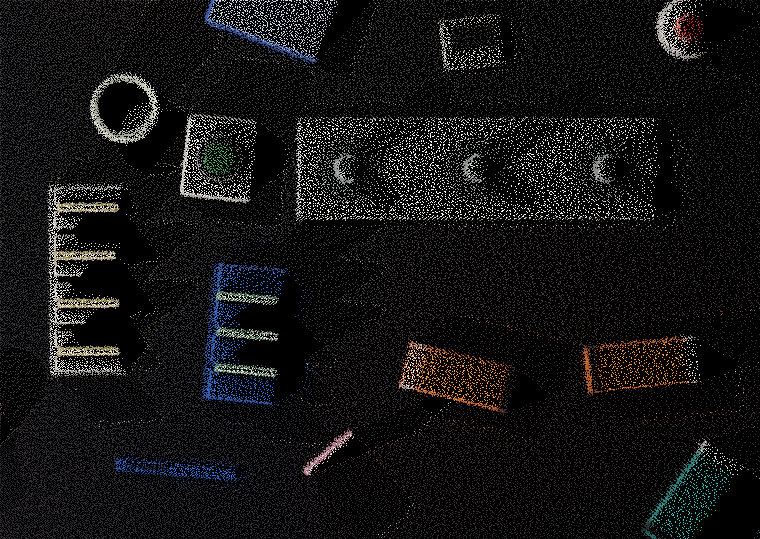

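```bash
cat >> h.py <<'E'
PEG=np.array([[.651,.054],[.651,-.076],[.651,-.206]])
def Rdown(yaw,s=1):
    # tool z down, tool y = s * (cos yaw, sin yaw)
    z=np.array([0,0,-1.]);y=s*np.array([np.cos(yaw),np.sin(yaw),0]);return np.stack([np.cross(y,z),y,z],1)
def Rhor(phi,s=1,tilt=0):
    # tool z points horizontally along phi (tilted down by tilt), mouth (tool y *s) down
    d=np.array([np.cos(phi),np.sin(phi),0])*np.cos(tilt)+np.array([0,0,-np.sin(tilt)])
    m=-(np.array([np.cos(phi),np.sin(phi),0])*np.sin(tilt)+np.array([0,0,np.cos(tilt)]))
    y=s*m;return np.stack([np.cross(y,d),y,d],1)
E
python3 - <<'E'
from h import *
for yaw,c,n in ((np.radians(75.5+0),(.442,-.06),"A"),(np.radians(-85),(.456,-.241),"B")):
    for s in (1,-1):
        q=env.inverse_kinematics([c[0],c[1],.05],Rdown(yaw,s));print(n,s,None if q is None else np.round(q,2))
for p in PEG:
    for s in (1,-1):
        for phi in range(-180,180,30):
            f=np.radians(phi);d=np.array([np.cos(f),np.sin(f),0]);r=[]
            for z in (.093,.2):
                q=env.inverse_kinematics(np.array([p[0],p[1],z])+.015*d,Rhor(f,s));r.append(None if q is None else np.round(q,2).tolist())
            if r[0] and r[1]: print(p,s,phi,r)
E
```

```text
A 1 None
A -1 [-0.16  0.49  2.12 -0.    0.53  0.09]
B 1 [-0.51  0.56  1.97 -0.    0.62 -0.6 ]
B -1 None
[0.651 0.054] 1 -180 [[0.04, 1.41, 0.68, 0.09, 2.62, -1.49], [0.04, 1.26, 0.76, 0.1, 2.69, -1.48]]
[0.651 0.054] 1 -150 [[0.2, 1.38, 0.76, -0.55, 2.5, -2.03], [0.2, 1.23, 0.84, -0.61, 2.56, -2.1]]
[0.651 0.054] 1 -120 [[0.35, 1.28, 1.02, -0.9, 2.18, -2.19], [0.35, 1.13, 1.09, -0.95, 2.23, -2.28]]
[0.651 0.054] 1 -90 [[0.47, 1.17, 1.36, -1.18, 1.83, -2.13], [0.47, 1.0, 1.42, -1.21, 1.87, -2.23]]
[0.651 0.054] 1 -30 [[0.43, 1.07, 2.0, 4.09, 1.53, -1.62], [0.43, 0.84, 2.08, 4.1, 1.44, -1.75]]
[0.651 0.054] 1 0 [[0.11, 1.1, 2.16, 3.26, 1.69, -1.56], [0.11, 0.84, 2.25, 3.26, 1.52, -1.58]]
[0.651 0.054] 1 30 [[-0.25, 1.08, 2.07, 2.37, 1.58, -1.58], [-0.25, 0.83, 2.16, 2.37, 1.46, -1.47]]
[0.651 0.054] 1 60 [[-0.39, 1.07, 1.81, 1.7, 1.54, -1.31], [-0.39, 0.87, 1.88, 1.7, 1.52, -1.18]]
[0.651 0.054] 1 90 [[-0.36, 1.14, 1.47, 1.26, 1.75, -1.06], [-0.36, 0.96, 1.54, 1.28, 1.78, -0.96]]
[0.651 0.054] 1 120 [[-0.25, 1.24, 1.12, 0.96, 2.08, -0.96], [-0.25, 1.09, 1.19, 1.0, 2.13, -0.88]]
[0.651 
[... 4512 characters left out ...]
]]
[ 0.651 -0.206] -1 -60 [[0.06, 1.07, 1.88, 4.25, 1.49, 1.4], [0.06, 0.85, 1.96, 4.27, 1.42, 1.27]]
[ 0.651 -0.206] -1 -30 [[-0.18, 1.08, 2.08, 3.48, 1.59, 1.58], [-0.18, 0.83, 2.17, 3.48, 1.44, 1.52]]
[ 0.651 -0.206] -1 0 [[-0.54, 1.08, 2.06, 2.6, 1.57, 1.57], [-0.54, 0.83, 2.15, 2.59, 1.43, 1.66]]
[ 0.651 -0.206] -1 30 [[-0.74, 1.07, 1.83, 1.87, 1.5, 1.8], [-0.74, 0.86, 1.9, 1.86, 1.46, 1.93]]
[ 0.651 -0.206] -1 60 [[-0.75, 1.13, 1.5, 1.38, 1.68, 2.08], [-0.75, 0.95, 1.56, 1.39, 1.7, 2.19]]
[ 0.651 -0.206] -1 90 [[-0.66, 1.24, 1.13, 1.06, 2.01, 2.23], [-0.66, 1.09, 1.19, 1.1, 2.06, 2.31]]
[ 0.651 -0.206] -1 120 [[-0.53, 1.37, 0.78, 0.8, 2.38, 2.21], [-0.53, 1.22, 0.86, 0.86, 2.43, 2.29]]
```

```bash
cat >> h.py <<'E'
def Rgrasp(yaw,s,tilt):
    m=np.array([np.cos(yaw),np.sin(yaw),0]);dn=np.array([0,0,-1.])
    z=dn*np.cos(tilt)+m*np.sin(tilt); mm=m*np.cos(tilt)-dn*np.sin(tilt)
    y=s*mm;return np.stack([np.cross(y,z),y,z],1)
L=.016
def jarposes(c,yaw,s,peg,phi,tilt,off,gz=.027):
    m=np.array([np.cos(yaw),np.sin(yaw),0]);Rg=Rgrasp(yaw,s,tilt)
    g=np.array([c[0],c[1],gz])-off*m+L*Rg[:,2]
    Rf=Rhor(phi,s,tilt); h=gz-.022
    # jar axis relative to grasp pt: in grasp, jar centre = g_pt - h*up + off*m ; body->final rotation
    Q=Rf@Rg.T
    ctr2tcp=g-np.array([c[0],c[1],.022]); rel=Q@ctr2tcp
    f=np.array([peg[0],peg[1],.073])+rel
    return Rg,g,Rf,f
E
python3 - <<'E'
from h import *
r=lambda q:None if q is None else np.round(q,2).tolist()
for n,c,yaw,s,peg,phis in (("A",(.4415,-.059),np.radians(76),-1,PEG[0],(0,30,45,60)),("B",(.456,-.241),np.radians(-84.8),1,PEG[2],(0,30,45,60,90))):
  for t in (20,):
    for phi in phis:
        Rg,g,Rf,f=jarposes(c,yaw,s,peg,np.radians(phi),np.radians(t),.022)
        up=np.array([0,0,1])
        print(n,phi,g.round(3),f.round(3),[r(env.inverse_kinematics(*x)) for x in ((g+.25*up,Rg),(g,Rg),(f+.2*up,Rf),(f+.1*up,Rf),(f,Rf))])
E
```

```text
A 0 [ 0.438 -0.075  0.012] [0.661 0.054 0.09 ] [[-0.43, 0.14, 1.99, 0.39, 1.1, -0.38], [-0.43, 0.62, 2.11, 0.66, 0.58, -0.78], [0.11, 0.34, 2.24, 3.31, 0.66, 1.47], [0.11, 0.59, 2.25, 3.27, 0.93, 1.53], [0.11, 0.86, 2.22, 3.26, 1.15, 1.56]]
A 30 [ 0.438 -0.075  0.012] [0.66  0.059 0.09 ] [[-0.43, 0.14, 1.99, 0.39, 1.1, -0.38], [-0.43, 0.62, 2.11, 0.66, 0.58, -0.78], [-0.22, 0.38, 2.15, 2.1, 0.83, 2.12], [-0.22, 0.61, 2.17, 2.26, 0.97, 1.87], [-0.22, 0.85, 2.13, 2.35, 1.11, 1.69]]
A 45 [ 0.438 -0.075  0.012] [0.658 0.061 0.09 ] [[-0.43, 0.14, 1.99, 0.39, 1.1, -0.38], [-0.43, 0.62, 2.11, 0.66, 0.58, -0.78], [-0.32, 0.44, 2.04, 1.71, 1.01, 2.28], [-0.32, 0.64, 2.05, 1.84, 1.06, 2.03], [-0.32, 0.86, 2.02, 1.93, 1.11, 1.84]]
A 60 [ 0.438 -0.075  0.012] [0.656 0.063 0.09 ] [[-0.43, 0.14, 1.99, 0.39, 1.1, -0.38], [-0.43, 0.62, 2.11, 0.66, 0.58, -0.78], [-0.36, 0.51, 1.89, 1.44, 1.21, 2.36], [-0.36, 0.69, 1.9, 1.52, 1.19, 2.16], [-0.36, 0.88, 1.87, 1.58, 1.19, 1.98]]
B 0 [ 0.455 -0.225  0.012] [ 0.661 -0.206  0.09 ] [[-0.29, 0.16, 1.97, -0.41, 0.92, -0.15], [-0.29, 0.63, 2.09, -0.86, 0.43, 0
[... 428 characters left out ...]
-0.29, 0.16, 1.97, -0.41, 0.92, -0.15], [-0.29, 0.63, 2.09, -0.86, 0.43, 0.41], [-0.74, 0.58, 1.75, 1.34, 1.3, -0.72], [-0.74, 0.74, 1.76, 1.39, 1.26, -0.9], [-0.74, 0.91, 1.73, 1.44, 1.24, -1.05]]
B 60 [ 0.455 -0.225  0.012] [ 0.656 -0.197  0.09 ] [[-0.29, 0.16, 1.97, -0.41, 0.92, -0.15], [-0.29, 0.63, 2.09, -0.86, 0.43, 0.41], [-0.73, 0.67, 1.58, 1.17, 1.51, -0.7], [-0.73, 0.81, 1.59, 1.19, 1.45, -0.84], [-0.73, 0.96, 1.56, 1.2, 1.4, -0.96]]
B 90 [ 0.455 -0.225  0.012] [ 0.651 -0.196  0.09 ] [[-0.29, 0.16, 1.97, -0.41, 0.92, -0.15], [-0.29, 0.63, 2.09, -0.86, 0.43, 0.41], [-0.65, 0.84, 1.23, 0.92, 1.92, -0.73], [-0.65, 0.95, 1.24, 0.89, 1.84, -0.84], [-0.65, 1.09, 1.21, 0.87, 1.77, -0.92]]
```

```bash
python3 - <<'E'
from h import *
Rg,g,Rf,f=jarposes((.4415,-.059),np.radians(76),-1,PEG[0],np.radians(45),np.radians(20),.022)
env.move_gripper(1.0,40)
env.movep(g+[0,0,.20],Rg)
d,W=snap("wrist");cv2.imwrite("pics/w1.png",d["pixels"][:,:,::-1])
I,Z=top([W],[d["pixels"]],.34,.54,-.2,.1,.0005);cv2.imwrite("pics/t1.png",I[:,:,::-1])
hsv=cv2.cvtColor(d["pixels"],cv2.COLOR_RGB2HSV);h,s,v=[hsv[...,i].astype(int) for i in range(3)]
m=(h>5)&(h<16)&(s>150)&(v>90)&(W[...,2]>.036)&(W[...,2]<.06)
r=cv2.minAreaRect(W[m][:,:2].astype(np.float32));print(m.sum(),r,np.median(W[m][:,2]));print(env.sense()["t"])
E
```

```text
115 ((0.4336191415786743, -0.10320140421390533), (0.04513302072882652, 0.011968105100095272), 1.3644365072250366) 0.04411396963381331
3.6167
```

View pics/w1.png

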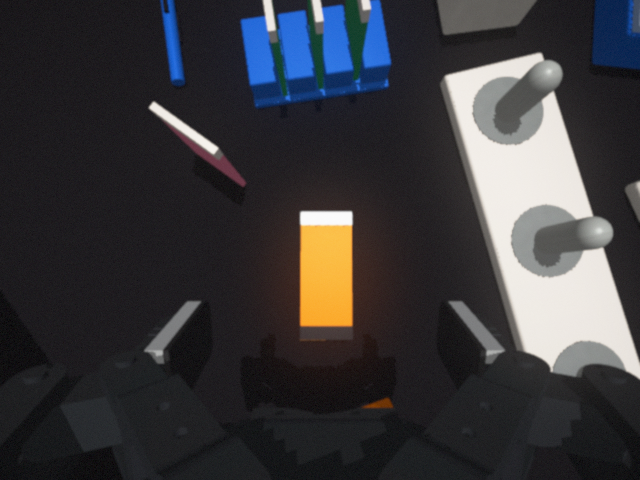

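View pics/t1.png

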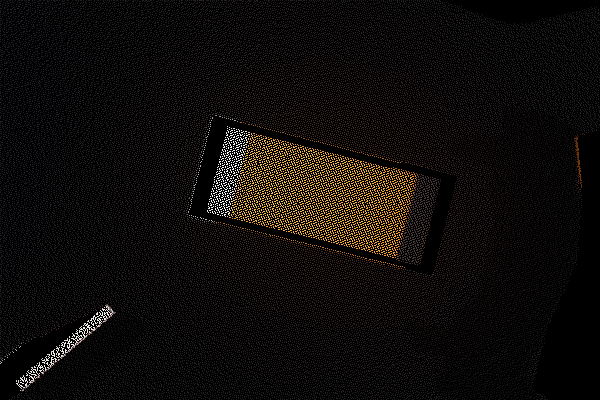

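```bash
cat >> h.py <<'E'
def jarrect(W,c0,rad=.09,zr=(.040,.050)):
    m=(W[...,2]>zr[0])&(W[...,2]<zr[1])&(np.hypot(W[...,0]-c0[0],W[...,1]-c0[1])<rad)
    m=cv2.morphologyEx(m.astype(np.uint8),cv2.MORPH_OPEN,np.ones((3,3)))
    n,l,st,_=cv2.connectedComponentsWithStats(m);i=1+np.argmax(st[1:,4])
    return cv2.minAreaRect(W[l==i][:,:2].astype(np.float32)),st[i,4]
E
python3 - <<'E'
from h import *
d,W=snap("wrist");r,n=jarrect(W,(.442,-.06));print(r,n)
E
```

```text
((0.442123144865036, -0.06186354160308838), (0.10997281223535538, 0.04439225792884827), 75.79293060302734) 6603
```

```bash
cat > p.txt <<'E'
E
python3 - <<'E'
from h import *
c=(.4421,-.0619);yaw=np.radians(75.8)
Rg,g,Rf,f=jarposes(c,yaw,-1,PEG[0],np.radians(45),np.radians(20),.022)
env.movep(g+[0,0,.12],Rg)
env.move_linear(g,0.12)
env.move_gripper(0.0,40);s=env.sense();print(s["width"],s["contact_force"],s["tool_pos"])
env.move_linear(g+[0,0,.06],0.15);print(env.sense()["width"])
env.move_linear(g+[0,0,.26],0.25)
env.movep(f+[0,0,.17],Rf)
s=env.sense();print(s["t"],s["width"],s["tool_pos"],s["joint_pos"],s["contact_force"])
for n in("scene","side"):
    d,W=snap(n);cv2.imwrite(f"pics/{n}2.png",cv2.resize(d["pixels"][100:380,140:500,::-1],None,fx=2,fy=2))
E
```

```text
0.5106242610398685 [-1.86838639 -1.36815853  6.16248696] [ 0.43827437 -0.07804441  0.01244793]
0.5071032974922067
9.3917 0.5093836325346608 [0.65805896 0.06105235 0.25936859] [-0.3193642   0.49924421  2.04428528  1.75466748  1.02330421  2.20029466] [-0.86029022 -0.1870489  -0.51026134]
```

View pics/scene2.png

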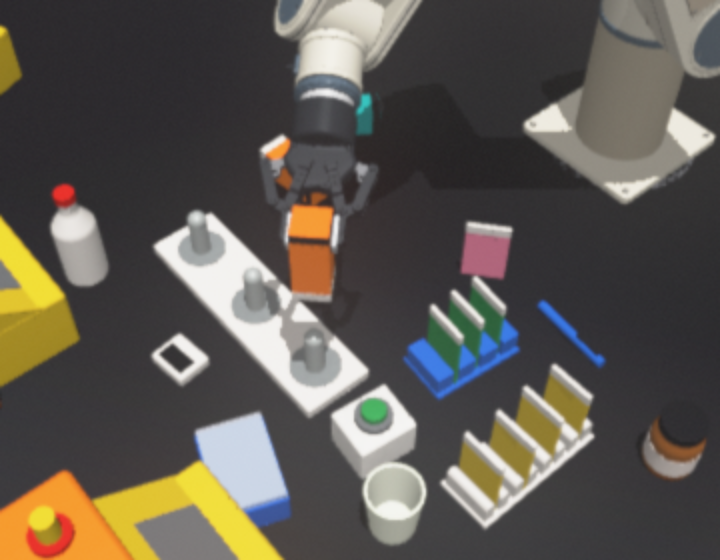

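View pics/side2.png

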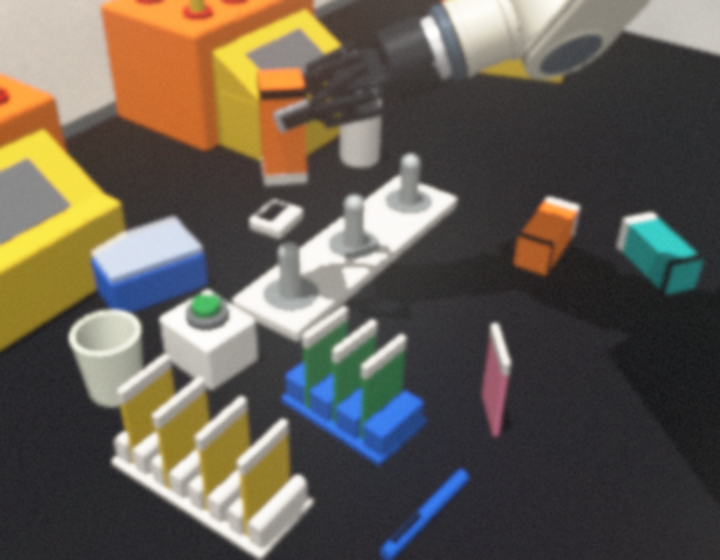

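The jar is held foot up with its mouth down. I'll compare the jar axis with the peg position in the depth data before lowering it.

```bash
python3 - <<'E'
from h import *
for n in("scene","side"):
    d,W=snap(n)
    px=d["pixels"].astype(int)
    m=(W[...,2]>.293)&(W[...,2]<.305)&(abs(W[...,0]-.651)<.06)&(abs(W[...,1]-.054)<.06)&(px[...,0]>px[...,2]+60)
    if m.sum()>20:
        p=W[m];print(n,"top",m.sum(),cv2.minAreaRect(p[:,:2].astype(np.float32)),p[:,2].mean())
    else: print(n,m.sum())
    # peg tips
    for p in PEG:
        k=(W[...,2]>.05)&(W[...,2]<.095)&(np.hypot(W[...,0]-p[0],W[...,1]-p[1])<.025)
        q=W[k]
        if len(q)<10: print("none");continue
        # circle fit radius 13
        from scipy.optimize import least_squares
        q=q[q[:,2]<.075]
        r=least_squares(lambda c:np.hypot(q[:,0]-c[0],q[:,1]-c[1])-.013,p,loss="soft_l1",f_scale=.002);print(n,p,r.x.round(4),len(q))
    k=(W[...,2]>.012)&(W[...,2]<.024)&(W[...,0]>.58)&(W[...,0]<.72)&(W[...,1]>-.28)&(W[...,1]<.125)
    print(cv2.minAreaRect(W[k][:,:2].astype(np.float32)))
E
```

```text
scene top 307 ((0.6512043476104736, 0.05586446076631546), (0.04895525425672531, 0.04509516805410385), 44.32149124145508) 0.29557221923955274
scene [0.651 0.054] [0.6512 0.0516] 62
scene [ 0.651 -0.076] [ 0.6514 -0.0782] 62
scene [ 0.651 -0.206] [ 0.6512 -0.2079] 58
((0.6531352996826172, -0.07729722559452057), (0.10238245874643326, 0.3631484806537628), 0.3576001822948456)
side top 245 ((0.6501681208610535, 0.0568302758038044), (0.04475753381848335, 0.049100711941719055), 45.10079574584961) 0.29632985016906205
side [0.651 0.054] [0.6517 0.0517] 93
side [ 0.651 -0.076] [ 0.6513 -0.0783] 80
side [ 0.651 -0.206] [ 0.6518 -0.2087] 78
((0.6503154635429382, -0.07692144811153412), (0.10231097042560577, 0.3627181649208069), 0.007599355187267065)
```

```bash
sed -i 's/^PEG=.*/PEG=np.array([[.6513,.0518],[.6513,-.0782],[.6513,-.2082]])/' h.py; python3 - <<'E'
from h import *
s=env.sense();p=np.array(s["tool_pos"]);R=np.array(s["tool_rot"])
p=p+[0,-.004,0]
env.move_linear(p,.05)
z0=p[2]
for z in (z0-.07,z0-.10,z0-.13,z0-.155,z0-.165,z0-.169):
    env.move_linear([p[0],p[1],z],.08);s=env.sense();print(round(z,4),s["contact_force"].round(1),s["torque"].round(2))
    if np.linalg.norm(s["contact_force"])>12: break
d,W=snap("side");cv2.imwrite("pics/side3.png",cv2.resize(d["pixels"][120:300,200:420,::-1],None,fx=3,fy=3))
E
```

```text
0.1897 [ 0.   0.1 -0.9] [-0.42  0.44 -0.01]
0.1597 [ 0.9 -0.4 -1.1] [-0.39  0.42 -0.01]
0.1297 [-0.3 -0.3 -0.7] [-0.41  0.43  0.06]
0.1047 [-0.3 -0.2 -0.4] [-0.44  0.41  0.02]
0.0947 [ 0.1 -0.3 -0.5] [-0.45  0.45  0.06]
0.0907 [ 0.9 -1.2  0. ] [-0.3   0.24  0.  ]
```

View pics/side3.png

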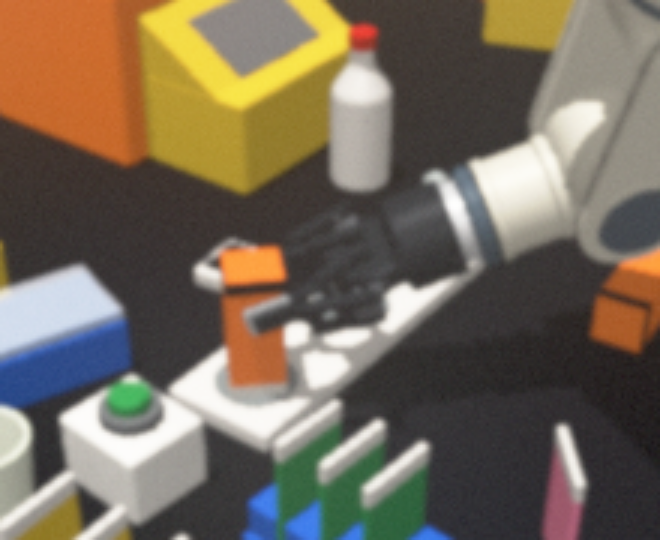

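```bash
python3 - <<'E'
from h import *
s=env.sense();p=np.array(s["tool_pos"]);R=np.array(s["tool_rot"])
env.move_linear(p-[0,0,.0012],.02);print(env.sense()["contact_force"].round(1))
env.move_gripper(1.0);p=np.array(env.sense()["tool_pos"])
env.move_linear(p-.14*R[:,2],.2)
p=np.array(env.sense()["tool_pos"]);env.move_linear(p+[0,0,.12],.25)
# view for B
c=(.456,-.241);yaw=np.radians(-84.8)
Rg,g,Rf,f=jarposes(c,yaw,1,PEG[2],np.radians(60),np.radians(20),.022)
env.movep(g+[0,0,.2],Rg);print(env.sense()["t"])
d,W=snap("wrist");cv2.imwrite("pics/w4.png",d["pixels"][:,:,::-1]);print(jarrect(W,c))
d,W=snap("scene");cv2.imwrite("pics/scene4.png",cv2.resize(d["pixels"][100:380,140:500,::-1],None,fx=2,fy=2));
for n in("scene","side"):
    d,W=snap(n);print(n,jarrect(W,PEG[0],.05,(.115,.14)))
E
```

```text
[-2.4 -0.7  5.1]
17.1083
(((0.4551047384738922, -0.24476131796836853), (0.045004602521657944, 0.11089270561933517), 5.8196024894714355), np.int32(7119))
scene (((0.6512572169303894, 0.05196891725063324), (0.05151882395148277, 0.04500100761651993), 44.57466506958008), np.int32(326))
side (((0.6501399874687195, 0.053216226398944855), (0.045414652675390244, 0.04914416745305061), 43.68699264526367), np.int32(316))
```

View pics/w4.png

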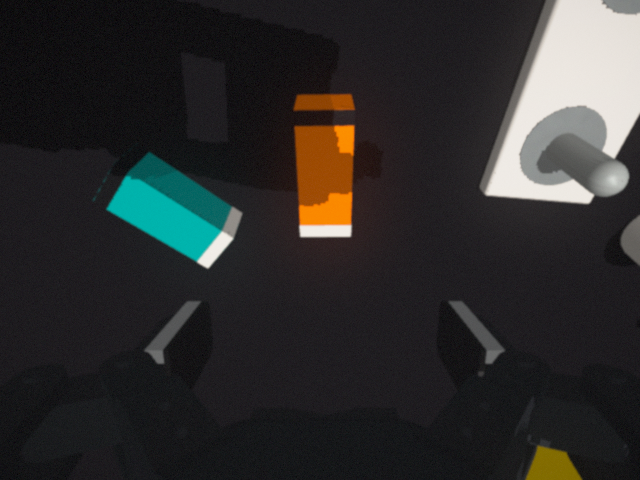

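View pics/scene4.png

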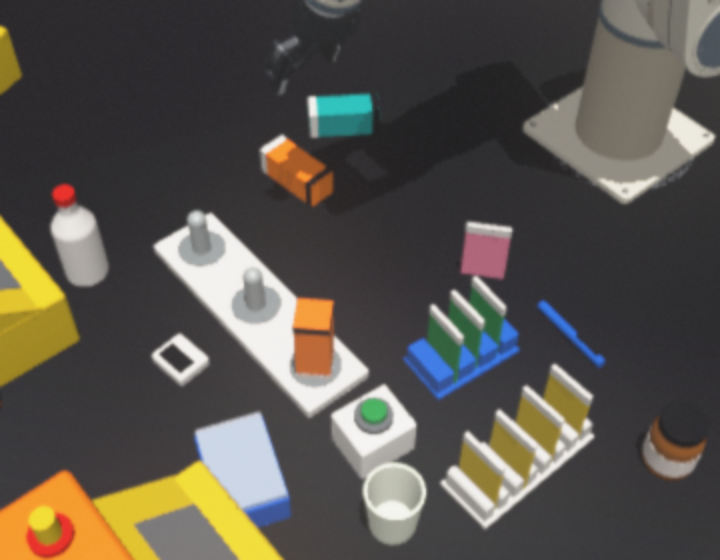

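```bash
python3 - <<'E'
from h import *
c=(.4551,-.2448);yaw=np.radians(-84.2)
Rg,g,Rf,f=jarposes(c,yaw,1,PEG[2],np.radians(60),np.radians(20),.022)
env.movep(g+[0,0,.12],Rg)
d,W=snap("wrist");print(jarrect(W,c))
env.move_linear(g,0.12)
env.move_gripper(0.0,40);print(env.sense()["width"])
env.move_linear(g+[0,0,.06],0.15)
env.move_linear(g+[0,0,.26],0.25)
env.movep(f+[0,0,.17],Rf)
s=env.sense();print(s["t"],s["width"],s["tool_pos"],s["contact_force"])
for n in("scene","side"):
    d,W=snap(n);cv2.imwrite(f"pics/{n}5.png",cv2.resize(d["pixels"][80:360,180:540,::-1],None,fx=2,fy=2))
    px=d["pixels"].astype(int);W[px[...,0]<px[...,2]+60]=np.nan
    print(n,jarrect(W,PEG[2],.06,(.290,.305)))
E
```

```text
(((0.4552222490310669, -0.2447947859764099), (0.044957712292671204, 0.111558698117733), 5.878280162811279), np.int32(11054))
0.5055054730417985
22.3 0.5057579023921032 [ 0.6559047  -0.19884092  0.25872657] [-0.30552184  0.6214693  -0.63957945]
scene (((0.6513358354568481, -0.20580704510211945), (0.05025201290845871, 0.04402772709727287), 57.20207595825195), np.int32(233))
side (((0.6500054001808167, -0.2038985788822174), (0.047368377447128296, 0.046423181891441345), 62.66070556640625), np.int32(160))
```

View pics/side5.png

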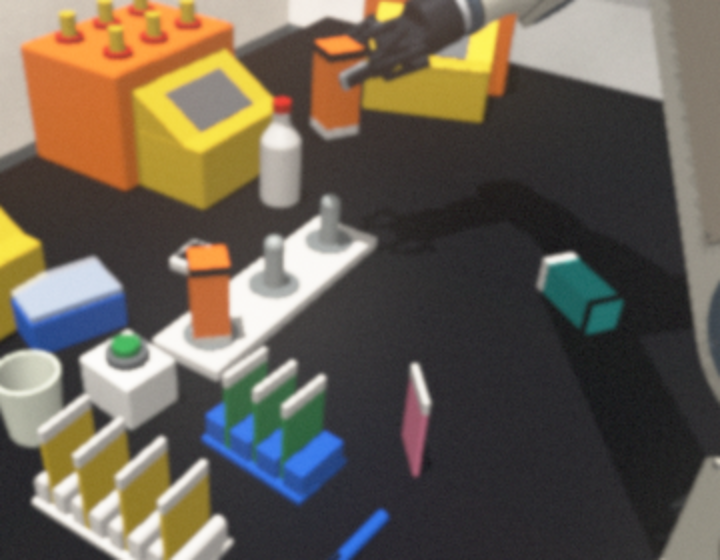

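```bash
python3 - <<'E'
from h import *
s=env.sense();p=np.array(s["tool_pos"]);R=np.array(s["tool_rot"])
p=p+[.0005,-.003,0]
env.move_linear(p,.05)
z0=p[2]
for z in (z0-.07,z0-.12,z0-.155,z0-.165,z0-.168,z0-.1695,z0-.171):
    env.move_linear([p[0],p[1],z],.08);s=env.sense();print(round(z,4),s["contact_force"].round(1),s["torque"].round(2))
    if np.linalg.norm(s["contact_force"])>4: break
if z<z0-.164:
    env.move_gripper(1.0);p=np.array(env.sense()["tool_pos"])
    env.move_linear(p-.14*R[:,2],.2)
    p=np.array(env.sense()["tool_pos"]);env.move_linear(p+[0,0,.15],.25)
# view rack & stand
env.movep([.50,.16,.33],Rdown(np.radians(0),-1) if env.inverse_kinematics([.50,.16,.33],Rdown(0,-1)) is not None else Rdown(0,1))
print(env.sense()["t"],env.sense()["joint_pos"].round(2))
d,W=snap("wrist");cv2.imwrite("pics/w6.png",d["pixels"][:,:,::-1])
for n in("scene","side"):
    d,W=snap(n);cv2.imwrite(f"pics/{n}6.png",cv2.resize(d["pixels"][80:360,180:540,::-1],None,fx=2,fy=2));
    print(n,jarrect(W,PEG[0],.05,(.115,.14)),jarrect(W,PEG[2],.05,(.115,.14)))
E
```

```text
0.1897 [-0.4 -0.5  0. ] [-0.53  0.27  0.01]
0.1397 [ 0.5  0.3 -0.2] [-0.52  0.24 -0.06]
0.1047 [-0.   0.7  0.2] [-0.51  0.34 -0.04]
0.0947 [ 0.1 -0.1 -1.2] [-0.49  0.27 -0.03]
0.0917 [-0.4 -0.4  0.1] [-0.47  0.23  0.03]
0.0902 [ 0.8  0.1 -0.4] [-0.49  0.34  0.02]
0.0887 [-0.  -0.6  3.5] [ 0.04  0.11 -0.04]
30.3583 [0.29 0.17 1.75 0.   1.23 1.86]
scene (((0.6520670056343079, 0.052471041679382324), (0.04769375920295715, 0.045436009764671326), 45.385520935058594), np.int32(327)) (((0.6526162028312683, -0.2067946344614029), (0.050628580152988434, 0.04495084285736084), 60.73732376098633), np.int32(250))
side (((0.6519669890403748, 0.05151161551475525), (0.044818200170993805, 0.05275378376245499), 45.080299377441406), np.int32(309)) (((0.6513926386833191, -0.20790234208106995), (0.047624580562114716, 0.05046820640563965), 60.182430267333984), np.int32(221))
```

View pics/w6.png

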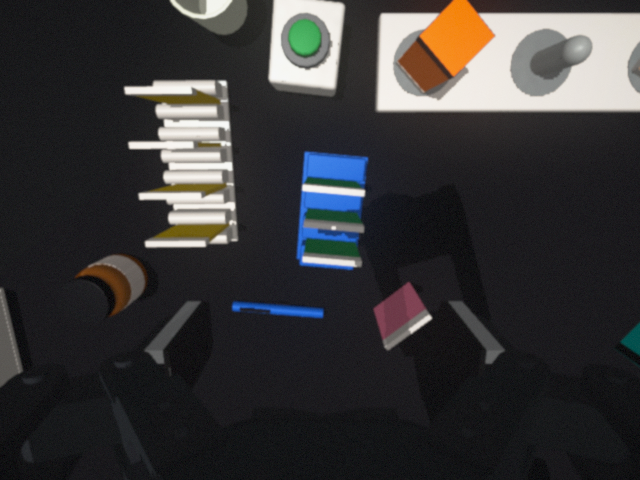

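View pics/side6.png

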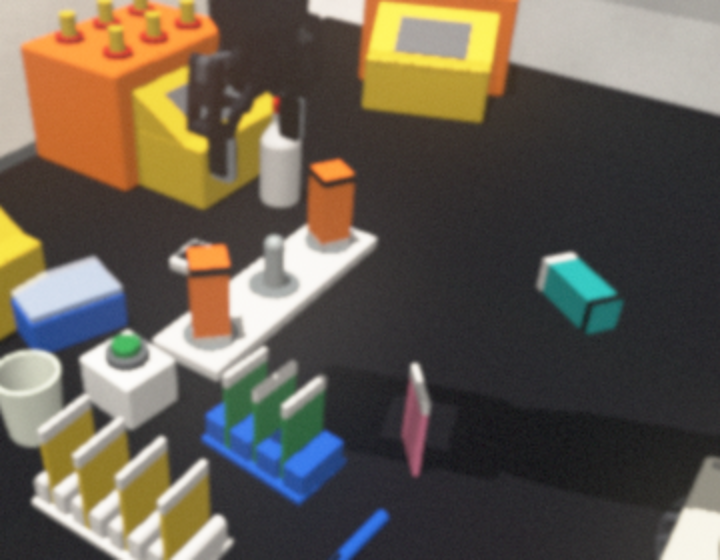

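```bash
cat >> h.py <<'E'
def strips(W,zr=(.098,.112)):
    m=((W[...,2]>zr[0])&(W[...,2]<zr[1])&(W[...,0]>.42)&(W[...,0]<.64)&(W[...,1]>.10)&(W[...,1]<.36)).astype(np.uint8)
    n,l,st,_=cv2.connectedComponentsWithStats(m);o=[]
    for i in range(1,n):
        if st[i,4]<30: continue
        p=W[l==i];q=p[:,:2]; r=cv2.minAreaRect(q.astype(np.float32))
        e=np.linalg.eigh(np.cov(q.T))[1][:,1];a=np.degrees(np.arctan2(*(e*np.sign(e[1]))[::-1]))
        o.append((round(r[0][0],4),round(r[0][1],4),round(min(r[1]),4),round(max(r[1]),4),round(a,1),round(p[:,2].mean(),4),int(st[i,4])))
    return sorted(o,key=lambda t:(t[1]>.23,t[0]))
E
python3 - <<'E'
from h import *
for n in("wrist","scene","side"):
    d,W=snap(n);print(n);[print(*t) for t in strips(W)]
    k=(W[...,2]>.002)&(W[...,2]<.04)&(W[...,0]>.42)&(W[...,0]<.66)&(W[...,1]>.25)&(W[...,1]<.36)
    px=d["pixels"].astype(int);kk=k&(px.min(-1)>110);print("rack",cv2.minAreaRect(W[kk][:,:2].astype(np.float32)))
    # divider ridges: profile over x of height in the rack
    t=W[k&(W[...,2]>.034)];hst=np.histogram(t[:,0],np.arange(.44,.64,.002))[0]
    print([(round(.441+.002*i,3),int(v)) for i,v in enumerate(hst) if v>0])
E
```

```text
wrist
0.4485 0.1513 0.0065 0.0601 84.8 0.1055 459
0.4845 0.1498 0.0063 0.0598 84.9 0.1057 449
0.5206 0.1501 0.006 0.0598 84.9 0.1062 430
0.4673 0.3088 0.0065 0.0607 90.7 0.1056 456
0.5154 0.3091 0.0059 0.0613 90.0 0.1061 444
0.5634 0.3124 0.0056 0.0615 90.3 0.1063 412
0.611 0.3097 0.0062 0.0607 90.7 0.1056 556
rack ((0.5377144813537598, 0.31438300013542175), (0.1897953897714615, 0.08714105933904648), 0.743131160736084)
[(0.449, 16), (0.451, 19), (0.453, 27), (0.455, 18), (0.457, 19), (0.459, 16), (0.461, 12), (0.463, 1), (0.465, 1), (0.467, 3), (0.469, 53), (0.473, 52), (0.475, 89), (0.477, 81), (0.479, 89), (0.481, 112), (0.483, 111), (0.485, 76), (0.497, 89), (0.499, 62), (0.501, 114), (0.503, 36), (0.505, 28), (0.507, 28), (0.509, 20), (0.513, 1), (0.515, 3), (0.517, 32), (0.521, 48), (0.523, 110), (0.525, 117), (0.527, 114), (0.529, 69), (0.531, 111), (0.533, 88), (0.535, 1), (0.545, 100), (0.547, 116), (0.549, 59), (0.551, 117), (0.553, 119), (0.555, 117), (0.557, 79), (0.561, 1), (0.563, 2), (0.565, 3), (0.567, 1), (0.569, 100), (0.571, 118), (0.573, 119), (0.575, 101), (0.577,
[... 2140 characters left out ...]
.483, 7), (0.485, 4), (0.497, 5), (0.499, 17), (0.501, 16), (0.503, 19), (0.505, 21), (0.507, 14), (0.509, 8), (0.513, 18), (0.515, 24), (0.517, 2), (0.521, 3), (0.523, 3), (0.525, 7), (0.527, 8), (0.529, 4), (0.531, 4), (0.533, 5), (0.545, 7), (0.547, 15), (0.549, 15), (0.551, 18), (0.553, 12), (0.555, 15), (0.557, 4), (0.559, 1), (0.561, 22), (0.563, 18), (0.565, 1), (0.569, 2), (0.571, 2), (0.573, 2), (0.575, 4), (0.577, 5), (0.579, 2), (0.581, 3), (0.591, 2), (0.593, 8), (0.595, 11), (0.597, 14), (0.599, 12), (0.601, 9), (0.603, 8), (0.605, 5), (0.607, 1), (0.609, 13), (0.611, 15), (0.613, 2), (0.615, 2), (0.617, 2), (0.619, 4), (0.621, 6), (0.623, 4), (0.625, 5), (0.627, 4), (0.629, 2)]
```

```bash
cat >> h.py <<'E'
GZ=.066
def pick_plate(c,deg):
    R=Rdown(np.radians(deg-90),-1)
    env.move_gripper(1.0,40)
    env.movep([c[0],c[1],GZ+.12],R)
    env.move_linear([c[0],c[1],GZ],.12)
    env.move_gripper(0,40);print("w",env.sense()["width"],env.sense()["contact_force"].round(1))
    env.move_linear([c[0],c[1],GZ+.05],.1);print(env.sense()["contact_force"].round(1))
    env.move_linear([c[0],c[1],GZ+.14],.2)
def over_slot(c,deg=90.3):
    R=Rdown(np.radians(deg-90),-1)
    env.movep([c[0],c[1],GZ+.14],R);print("t",env.sense()["t"],env.sense()["width"])
E
python3 - <<'E'
from h import *
pick_plate((.5206,.1501),84.9)
over_slot((.5872,.310))
d,W=snap("wrist");cv2.imwrite("pics/w7.png",d["pixels"][:,:,::-1])
print(strips(W,(.2,.27)));print(strips(W))
for n in ("scene","side"):
    d,W=snap(n);print(strips(W,(.235,.26)),strips(W))
    cv2.imwrite(f"pics/{n}7.png",cv2.resize(d["pixels"][180:400,180:460,::-1],None,fx=2.5,fy=2.5))
E
```

```text
w 0.6944086686947856 [-0.2  0.   5.8]
[ 0.3 -0.2 -1.4]
t 34.9917 0.6958707254848348
[(0.5873, 0.303, 0.0292, 0.1141, np.float64(90.1), np.float64(0.2454), 30860)]
[(0.4472, 0.1288, 0.007, 0.0096, np.float64(52.7), np.float64(0.1061), 99), (0.4675, 0.3088, 0.0087, 0.0601, np.float64(90.6), np.float64(0.1046), 1171), (0.6118, 0.3097, 0.0058, 0.0601, np.float64(90.5), np.float64(0.1057), 1000)]
[(0.5877, 0.3081, 0.0253, 0.0968, np.float64(90.2), np.float64(0.2467), 236)] [(0.4849, 0.1353, 0.0097, 0.0314, np.float64(78.6), np.float64(0.1033), 37), (0.4692, 0.3293, 0.0074, 0.0248, np.float64(93.2), np.float64(0.1036), 37), (0.5166, 0.3274, 0.0089, 0.0279, np.float64(91.1), np.float64(0.1034), 44), (0.6128, 0.3124, 0.0089, 0.0601, np.float64(90.5), np.float64(0.1038), 99)]
[(0.5851, 0.3026, 0.0265, 0.1078, np.float64(92.2), np.float64(0.2458), 481)] [(0.4495, 0.1536, 0.0088, 0.0616, np.float64(84.7), np.float64(0.1042), 130), (0.4849, 0.153, 0.0072, 0.0596, np.float64(84.7), np.float64(0.1039), 123), (0.4678, 0.3114, 0.008, 0.0615, np.float64(90.3), np.float64(0.1043), 177), (0.5161, 0.3117, 0.0079, 0.061, np.float64(90.5), np.float64(0.104), 173), (0.564, 0.3154, 0.0083, 0.0608, np.float64(90.1), np.float64(0.104), 169), (0.6115, 0.3124, 0.009, 0.0608, np.float64(89.8), np.float64(0.1038), 162)]
```

View pics/w7.png

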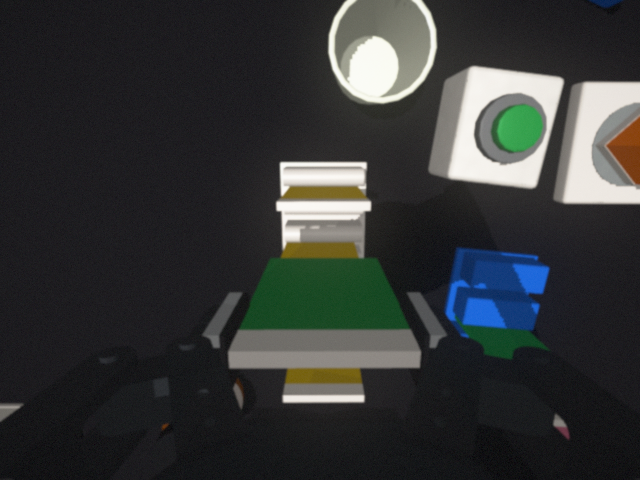

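View pics/side7.png

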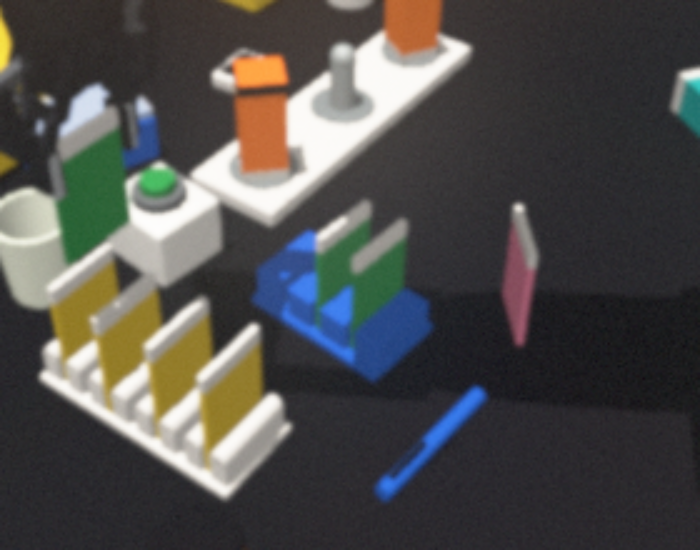

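View pics/scene7.png

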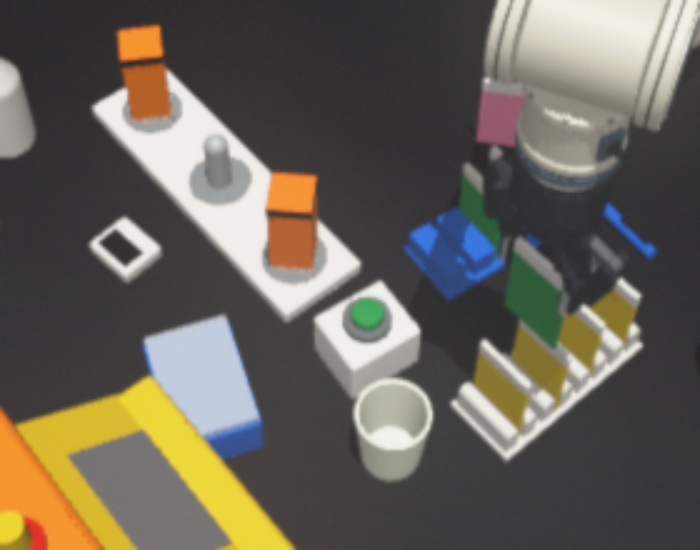

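```bash
cat >> h.py <<'E'
def heldface(n):
    d,W=snap(n);hsv=cv2.cvtColor(d["pixels"],cv2.COLOR_RGB2HSV);p=np.array(env.sense()["tool_pos"])
    m=(hsv[...,0]>50)&(hsv[...,0]<80)&(hsv[...,1]>80)&(abs(W[...,0]-p[0])<.03)&(abs(W[...,1]-p[1])<.035)&(W[...,2]>.12)
    q=W[m]
    if len(q)<50: print(n,len(q));return
    A=np.c_[np.ones(len(q)),q[:,1]-p[1],q[:,2]-(p[2])]
    for _ in range(3):
        c=np.linalg.lstsq(A,q[:,0],rcond=None)[0];k=abs(A@c-q[:,0])<.003;A=A[k];q=q[k]
    print(n,"face x at TCP height",c[0].round(4),"tool",p.round(4),"dx/dy",c[1].round(4),"dx/dz",c[2].round(4),len(q),"bottom z",np.percentile(q[:,2],1).round(4))
E
python3 - <<'E'
from h import *
for n in("wrist","scene","side"): heldface(n)
E
```

```text
wrist face x at TCP height 0.5894 tool [0.5869 0.3086 0.2058] dx/dy -0.0028 dx/dz 0.006 9750 bottom z 0.1476
scene face x at TCP height 0.5904 tool [0.5871 0.3088 0.2061] dx/dy -0.0001 dx/dz 0.0089 470 bottom z 0.146
side face x at TCP height 0.5852 tool [0.5872 0.309  0.2062] dx/dy -0.004 dx/dz -0.0017 977 bottom z 0.1468
```

```bash
cat >> h.py <<'E'
def insert(c):
    env.move_linear([c[0],c[1],GZ+.045],.12)
    for dz in (.032,.026,.02,.012,.006,.002,0,-.001):
        env.move_linear([c[0],c[1],GZ+dz],.06);f=env.sense()["contact_force"];print(dz,f.round(1),end=" ")
        if f[2]>8: print("STOP");return dz
    return dz
def release(c):
    p=np.array(env.sense()["tool_pos"])
    env.move_gripper(1.0);env.move_linear([p[0],p[1],p[2]+.14],.2);print("t",env.sense()["t"])
E
python3 - <<'E'
from h import *
print(insert((.5873,.3095)))
for n in ("scene","side"):
    d,W=snap(n);cv2.imwrite(f"pics/{n}8.png",cv2.resize(d["pixels"][180:400,180:460,::-1],None,fx=2.5,fy=2.5))
E
```

```text
0.032 [ 0.2  0.6 -1.1] 0.026 [ 0.9  0.1 -1.5] 0.02 [-0.2  0.4 -0.3] 0.012 [-0.1  0.3 -0.4] 0.006 [-0.   0.4 -0.2] 0.002 [ 0.4 -0.8 -0.8] 0 [-0.9  0.1  4.4] -0.001 [-1.6 -2.  11. ] STOP
-0.001
```

View pics/side8.png

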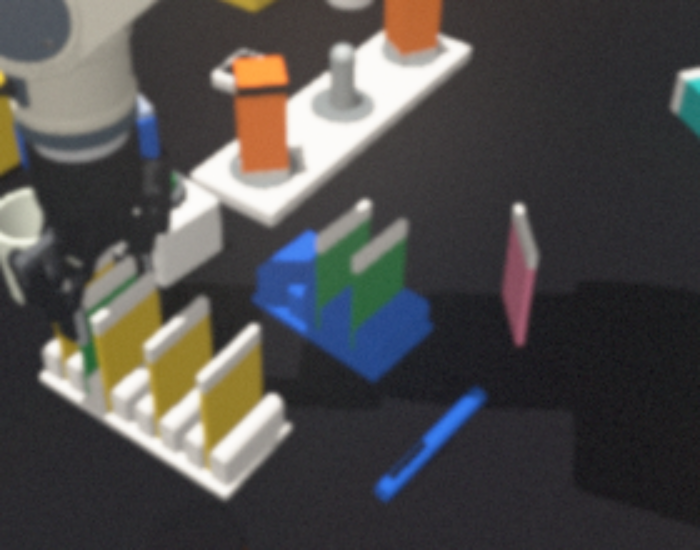

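The first plate is fully down: contact came exactly at floor height. I'll release it and do the second plate.

```bash
python3 - <<'E'
from h import *
release(0)
pick_plate((.4845,.1500),84.9)
over_slot((.5393,.3095))
for n in("wrist","scene"): heldface(n)
d,W=snap("side")
print(strips(W))
cv2.imwrite("pics/side9.png",cv2.resize(d["pixels"][180:400,180:460,::-1],None,fx=2.5,fy=2.5))
E
```

```text
t 39.725
w 0.6936498451994418 [0.4 0.3 5.5]
[-0.5 -0.1 -0.3]
t 44.2 0.6914231574313277
wrist face x at TCP height 0.5408 tool [0.5383 0.3085 0.2045] dx/dy -0.0047 dx/dz 0.0077 9740 bottom z 0.1458
scene face x at TCP height 0.5418 tool [0.5386 0.3082 0.2049] dx/dy -0.0005 dx/dz 0.0082 491 bottom z 0.1441
[(0.4489, 0.1535, 0.0078, 0.061, np.float64(84.9), np.float64(0.1043), 127), (0.468, 0.3111, 0.0078, 0.0608, np.float64(89.9), np.float64(0.1042), 171), (0.5153, 0.3115, 0.0083, 0.0607, np.float64(89.9), np.float64(0.1041), 173), (0.564, 0.3152, 0.008, 0.0608, np.float64(90.1), np.float64(0.1039), 163), (0.588, 0.3217, 0.008, 0.0436, np.float64(90.8), np.float64(0.1038), 117), (0.6123, 0.3128, 0.0097, 0.0596, np.float64(90.4), np.float64(0.104), 156)]
```

View pics/side9.png

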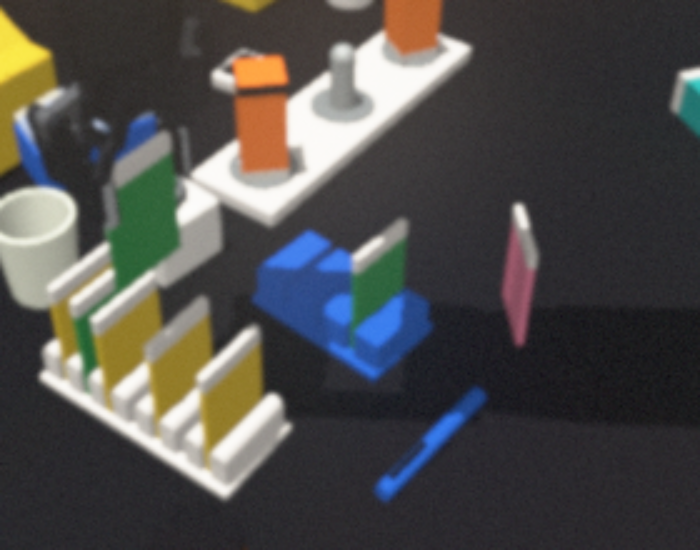

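```bash
python3 - <<'E'
from h import *
dz=insert((.5397,.3095));print(dz)
if dz<=0.0005:
    release(0)
    pick_plate((.4485,.1512),84.9)
    over_slot((.4914,.3095));env.dwell(.2)
    for n in("wrist","scene"): heldface(n)
    d,W=snap("side")
    print(strips(W))
    cv2.imwrite("pics/side10.png",cv2.resize(d["pixels"][180:400,180:460,::-1],None,fx=2.5,fy=2.5))
E
```

```text
0.032 [ 0.8 -0.3 -0.8] 0.026 [-0.2  0.3 -0.1] 0.02 [ 0.1 -0.2 -0.4] 0.012 [ 0.1  0.3 -0.5] 0.006 [-0.7 -0.2 -0.5] 0.002 [-0.6  0.4 -0.3] 0 [-0.8 -0.2  5.5] -0.001 [-1.4 -1.5 13. ] STOP
-0.001
t 48.6833
w 0.6973769454688399 [-0.7  0.3  4.2]
[ 0.1  0.4 -0.6]
t 53.125 0.6864436593067689
wrist face x at TCP height 0.4937 tool [0.4913 0.3084 0.2059] dx/dy -0.0026 dx/dz 0.0053 9815 bottom z 0.1475
scene face x at TCP height 0.4946 tool [0.4915 0.3085 0.2061] dx/dy 0.0016 dx/dz 0.0024 511 bottom z 0.1467
[(0.468, 0.3116, 0.0081, 0.0609, np.float64(90.1), np.float64(0.1043), 177), (0.5158, 0.3117, 0.0084, 0.061, np.float64(89.1), np.float64(0.1039), 158), (0.5407, 0.3202, 0.0087, 0.0451, np.float64(90.4), np.float64(0.1042), 123), (0.5638, 0.3151, 0.0083, 0.061, np.float64(89.9), np.float64(0.104), 170), (0.5875, 0.3124, 0.0092, 0.0612, np.float64(89.6), np.float64(0.1041), 163), (0.6116, 0.3124, 0.0093, 0.0612, np.float64(90.3), np.float64(0.1039), 166)]
```

View pics/side10.png

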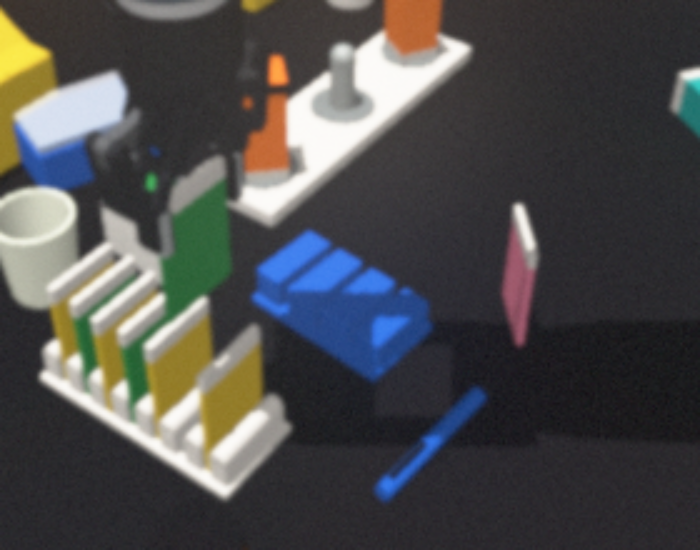

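```bash
python3 - <<'E'
from h import *
dz=insert((.4914,.3095));print(dz)
if dz<=0.0005:
    release(0)
    env.move_gripper(0.0)
    env.movep([.60,.0,.35],Rdown(0,-1));print(env.sense()["t"])
    for n in("scene","side"):
        d,W=snap(n);print(n,strips(W))
        print(jarrect(W,PEG[0],.05,(.115,.14)),jarrect(W,PEG[2],.05,(.115,.14)))
        cv2.imwrite(f"pics/{n}11.png",cv2.resize(d["pixels"][140:400,160:500,::-1],None,fx=2.3,fy=2.3))
        hsv=cv2.cvtColor(d["pixels"],cv2.COLOR_RGB2HSV)
        m=(hsv[...,0]>50)&(hsv[...,0]<80)&(hsv[...,1]>120)&(np.hypot(W[...,0]-.66,W[...,1]-.18)<.05)&(W[...,2]>.055)
        print("button",cv2.minEnclosingCircle(W[m][:,:2].astype(np.float32)),W[m].mean(0),np.percentile(W[m][:,2],95))
E
```

```text
0.032 [ 0.6 -0.2  0. ] 0.026 [-1.1 -0.7 -0.3] 0.02 [-0.6 -0.4 -0.9] 0.012 [-1.  -0.3 -1.6] 0.006 [-0.  -0.   0.1] 0.002 [-0.3  0.  -1.2] 0 [-1.6 -1.8  6.1] -0.001 [-1.8 -1.3 14.9] STOP
-0.001
t 57.8083
59.9167
scene [(0.4699, 0.3116, 0.0097, 0.0614, np.float64(91.1), np.float64(0.1032), 98), (0.494, 0.3119, 0.0088, 0.0605, np.float64(90.0), np.float64(0.1033), 91), (0.517, 0.3111, 0.0096, 0.0599, np.float64(89.5), np.float64(0.1033), 94), (0.5423, 0.3117, 0.0095, 0.0602, np.float64(90.6), np.float64(0.1037), 96), (0.565, 0.3153, 0.0086, 0.0606, np.float64(90.5), np.float64(0.1038), 93), (0.5891, 0.3128, 0.0094, 0.0607, np.float64(89.7), np.float64(0.1038), 92), (0.6136, 0.3111, 0.0081, 0.0608, np.float64(90.5), np.float64(0.1036), 97)]
(((0.6518078446388245, 0.05242440104484558), (0.04836726561188698, 0.04549901932477951), 44.80934524536133), np.int32(324)) (((0.6527449488639832, -0.20693963766098022), (0.049768779426813126, 0.04510166496038437), 60.420806884765625), np.int32(253))
button ((0.6624432802200317, 0.1813628375530243), 0.015866978093981743) [0.66349175 0.1807832  0.080478
[... 238 characters left out ...]
oat64(0.1042), 173), (0.5407, 0.3116, 0.0079, 0.0616, np.float64(89.7), np.float64(0.1042), 170), (0.5638, 0.3149, 0.0076, 0.0612, np.float64(90.1), np.float64(0.104), 169), (0.5886, 0.3127, 0.0077, 0.0612, np.float64(89.6), np.float64(0.1038), 168), (0.6119, 0.3118, 0.0084, 0.0612, np.float64(90.5), np.float64(0.1042), 157)]
(((0.650801420211792, 0.052754227072000504), (0.04504105821251869, 0.048342265188694), 44.03254699707031), np.int32(313)) (((0.6517778635025024, -0.2064795047044754), (0.04713045060634613, 0.04989679157733917), 61.72621536254883), np.int32(220))
button ((0.659954309463501, 0.18262016773223877), 0.014454285614192486) [0.65725219 0.18395926 0.08107045] 0.08354821572971728
```

View pics/scene11.png

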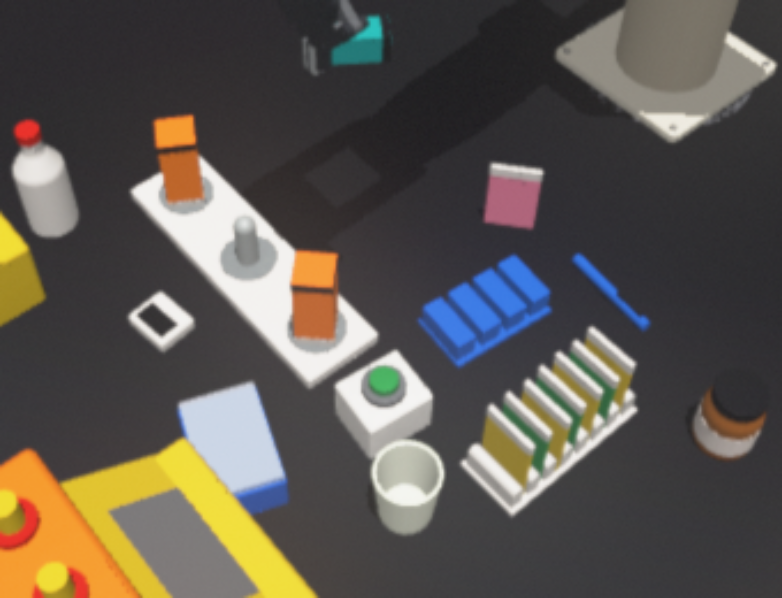

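View pics/side11.png

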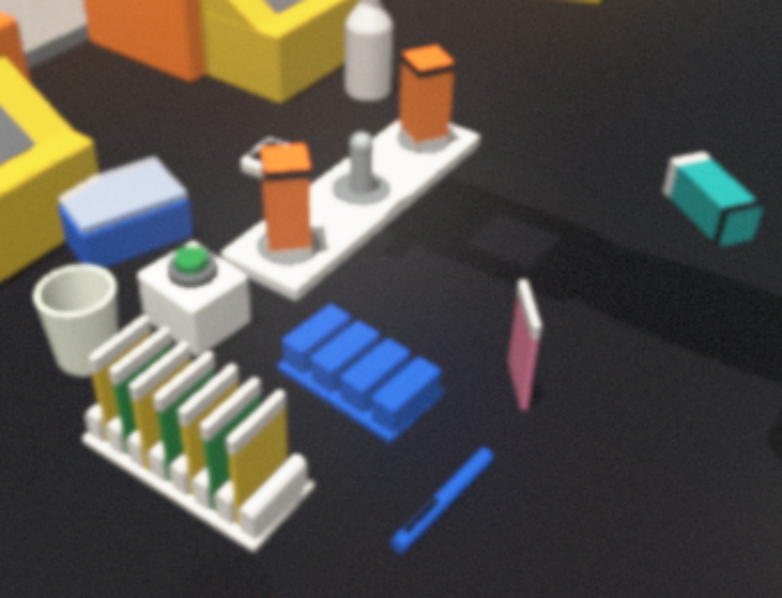

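```bash
python3 - <<'E'
from h import *
R=Rdown(0,-1);b=(.661,.1815)
env.movep([*b,.14],R)
print(env.sense()["width"])
env.move_linear([*b,.090],.08)
z=.090
while z>.068:
    z-=.0015;env.move_linear([*b,z],.04);f=env.sense()["contact_force"];tz=env.sense()["tool_pos"][2];print(round(z,4),round(tz,4),f.round(1))
    if f[2]>16: break
env.dwell(.3);print(env.sense()["contact_force"].round(1))
env.move_linear([*b,.16],.1)
env.movep([.5,-.1,.35],R);env.dwell(.3);print(env.sense()["t"])
for n in("scene","side"):
    d,W=snap(n);print(n,[(t[0],t[1],t[5]) for t in strips(W)])
    print(jarrect(W,PEG[0],.05,(.115,.14)),jarrect(W,PEG[2],.05,(.115,.14)))
    cv2.imwrite(f"pics/{n}12.png",cv2.resize(d["pixels"][140:400,160:500,::-1],None,fx=2.3,fy=2.3))
E
```

```text
-0.000331460274152046
0.0885 0.0889 [ 0.7 -1.2 -0.1]
0.087 0.087 [ 0.7 -0.5  0.8]
0.0855 0.0854 [ 0.7 -0.2  0.8]
0.084 0.0838 [-0.4  0.6 -0.8]
0.0825 0.0824 [ 0.7 -0.4 -0.5]
0.081 0.0812 [-1.2  0.3  2.2]
0.0795 0.0797 [ 0.8 -0.   2.2]
0.078 0.0781 [-0.3 -0.2  3.8]
0.0765 0.0766 [0.4 0.4 4. ]
0.075 0.076 [-2.8 -0.2 10.4]
0.0735 0.0758 [-5.8 -1.1 19.1]
[-5.4 -1.2 19.9]
67.6583
scene [(0.4686, 0.3112, np.float64(0.1033)), (0.4939, 0.3129, np.float64(0.1036)), (0.516, 0.3118, np.float64(0.1035)), (0.5415, 0.3119, np.float64(0.1039)), (0.5651, 0.3158, np.float64(0.1032)), (0.5901, 0.3124, np.float64(0.1037)), (0.6128, 0.3121, np.float64(0.1037))]
(((0.6519343256950378, 0.05247668921947479), (0.049237899482250214, 0.04531966894865036), 44.8590202331543), np.int32(321)) (((0.6526963114738464, -0.2070421725511551), (0.05084691941738129, 0.0450713187456131), 59.84444046020508), np.int32(254))
side [(0.4675, 0.3118, np.float64(0.1042)), (0.4924, 0.3133, np.float64(0.1042)), (0.5158, 0.3114, np.float64(0.1041)), (0.5412, 0.312, np.float64(0.104)), (0.5644, 0.3152, np.float64(0.104)), (0.5881, 0.3121, np.float64(0.1039)), (0.6115, 0.3125, np.float64(0.1038))]
(((0.6496745944023132, 0.05382687598466873), (0.0448659248650074, 0.049420058727264404), 44.964813232421875), np.int32(314)) (((0.6517625451087952, -0.20787107944488525), (0.04869098961353302, 0.04998267441987991), 57.275962829589844), np.int32(227))
```

View pics/side12.png

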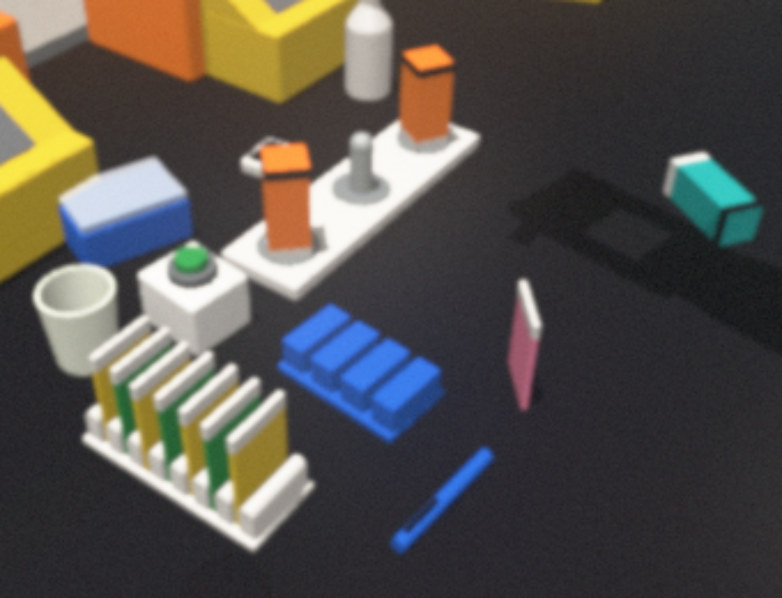

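The button hit its stop after about 6 mm of travel (19 N) and sprang back. Everything is in place and the robot is clear, so I'm handing in.

```bash
python3 -c "
from h import *
env.hand_in();print(env.sense()['t'])"
```

```text
the job is handed in; nothing more can be done
the job is handed in; nothing more can be done
```

The job is done and handed in at about 68 s, well under the 210 s limit; `hand_in` reports no verdict.

- **Jars:** Two orange jars were on the bench. Both now stand mouth down over the two outer pegs with their rims on the base. The depth images put their centres within about 3 mm of the peg axes, and they stayed put after release.
- **Plates:** All three green plates went from the blue stand into slots 2, 4 and 6 of the white rack. Contact came right at floor height each time, and their tops are level with the yellow plates at 104 mm. The yellow plates stand where they did.
- **Button:** I pressed the green button last. It travelled about 6 mm to a hard stop at 19 N, then I released it and the last picture shows it back up.
- **Left alone:** The turquoise jar, the pink plate and the other things on the bench were not touched.

No check failed. Before lowering, each jar was 3–4 mm off its peg and I corrected for it. The cameras disagreed with each other by 1–3 mm, within their calibration. I saw no jar get knocked aside.

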